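# Start a misting cycle at the seedling bench

## Task

Start the mist over the seedlings from the four grey push stations on the bench: first push the raised wing of the power rocker fully down, then press the square key fully down so that it stays down, then press the round mushroom button fully down for about half a second and let it come up again. Press with the fingertips only, and leave the narrow bar-shaped stop key unpressed. Do not pick up, shift or tip any of the boxes or the other things on the bench.

Things in the scene. Friction and masses are not known exactly. Their poses are not given: they have to be found in the camera images.
- rocker_box: loose grey push station, 0.8 kg, 110 (x) x 84 x 45 mm high, rubber feet, within 0.5 rad of square to the robot; origin centre of underside, x away from the robot. Carries the black V-shaped power rocker, 72 (along x) x 40 mm, pivot along y, 56 mm above the bench over the box's centre. Off: the -x wing is level, the +x wing sticks up. White rim round it.
- rocker_far (a point): point on the top surface of the rocker's raised wing, 25 mm from the pivot along that wing (the box's +x side): about 66 mm above the bench when off, 56 mm when on. It moves with the rocker.
- rocker (a joint): rocker angle, rad: 0 off (+x wing up) to 0.40 on (+x wing fully down and level); starts at 0 to 0.05. About 4 N at the point rocker_far tips it; it stays where it is left.
- square_box: loose grey push station, 0.8 kg, 110 (x) x 84 x 45 mm high, rubber feet, within 0.5 rad of square to the robot; origin centre of underside, x away from the robot. Carries the square key.
- square_key_top (a point): middle of the top of the square black key, 34 x 34 mm, 60 mm above the bench when up (15 mm above the case), in the middle of square_box; moves with the key.
- square_key (a joint): how far the square key is pressed, m: 0 up (starts at 0 to 0.001) to 0.008 fully down. About 4 N moves it; it has no spring and stays down.
- bar_box: loose grey push station, 0.8 kg, 110 (x) x 84 x 45 mm high, rubber feet, within 0.5 rad of square to the robot; origin centre of underside, x away from the robot. Carries the bar key, which is to be left alone.
- bar_key_top (a point): middle of the top of the narrow bar-shaped black key, 18 mm (box x) x 64 mm (box y), 60 mm above the bench, in the middle of bar_box. It is the stop key.
- bar_key (a joint): how far the bar key is pressed, m: 0 up to 0.008 down; about 4 N moves it and it stays down.
- start_box: loose grey push station, 0.8 kg, 110 (x) x 84 x 45 mm high, rubber feet, within 0.5 rad of square to the robot; origin centre of underside, x away from the robot. Carries the round start button.
- start_key_top (a point): middle of the flat top of the round black mushroom button, 44 mm across, 67 mm above the bench when up, in the middle of start_box; moves with the button.
- start_key (a joint): how far the start button is pressed, m: 0 up to 0.008 fully down. It is sprung: 2.5 N to start, 6.5 N fully down; it comes up again when let go.
- pot_a: bystander: small terracotta pot 62 mm across and 55 mm high with seedlings up to about 110 mm above the bench (the leaves cannot be felt); origin at the centre of its underside.
- pot_b: bystander: a second such pot, seedlings up to about 120 mm; origin at the centre of its underside.
- clear_tub: bystander: clear plastic tub 90 mm across, 45 mm high; origin at the centre of its underside.
- spray_bottle: bystander: white bottle 60 mm across, 130 mm high; origin at the centre of its underside.
- dibber: bystander: wooden planting dibber lying flat, handle 110 x 22 x 18 mm along its x with a 50 mm steel tip at +x; origin under the middle of the handle.

How it is judged:
By the outcome, as a careful person would: the job done as asked, in the order asked, and still so for the second after the job is handed in, with the robot touching nothing.
It also fails if it takes over 48 s, if anything falls off the work surface, if the arm or the gripper's body presses on something with over 40 N, if the wrist force passes 120 N, or if a joint passes its speed limit or range.

## Robot

A 6-joint arm with a two-finger parallel gripper is mounted at the origin on the work surface. World frame = base frame: x ahead of the robot, y to its left, z up, the work surface at z = 0. Lengths are in m, angles in degrees, forces in N, time in s.
With the tool pointing down it reaches from about 0.4 to 0.825 m from the base axis. Payload 7 kg.
Tool frame: the origin (TCP) lies midway between the tips of the shut fingers; the grasp point (between the pads) lies 19 mm behind it; z points along the fingers, y is the line along which they close (so a half turn about z gives the same grasp; the last joint's range is limited). The gripper opens to 88 mm and grips with 3 to 60 N. Pads are 19 mm wide; open, the fingers measure 130 mm over their backs; the gripper's body (78 mm by 193 mm) begins 47 mm behind the grasp point.
Start: joints at [91.392, 20.546, 0.682, 0, -70.136, -16.507], TCP at [0.176, 0.652, 0.227] pointing down, gripper open.
Joint ranges: [-176.03, 176.03], [-82.01, 121.73], [-58.28, 71.71], [-173.87, 95.51], [-174.79, -0.11], [-173.66, 173.66]. Speed limits (degrees/s): [136.94, 136.94, 172.46, 180, 180, 180].

## Interface

Orientations are given as [roll, pitch, yaw] about the fixed x, y, z axes, in that order (R = Rz(yaw) Ry(pitch) Rx(roll)).
In Python, from plant import get_state, optics, order gives the robot as it stands. The module is installed in compiled form; this text tells all that it offers.
- The arm moves only by the tool send_rows, never from a script. Its argument "moves" is a list of rows, each an object with "slide": the shift along the tool's x, y, z as a fraction of full scale, a list of three; "turn": the turn about the tool's z as a fraction of full scale; "gripper": the opening, from 0 (shut) to 1 (fully open). A call has exactly 5 rows; each row is the pose to reach, as a shift and turn from the pose commanded when the call began, along the tool's axes at that moment; what a row does not reach only later rows make up. Full scale, the value 1, is 150 mm for a shift and 90 degrees for a turn. A row lasts 1/12 s, in which the tool goes at most 41.7 mm and 7.16 degrees, less where a joint would pass 70% of its speed; a pose out of reach is approached as far as the arm can. A call with a number of a shift or a turn outside -1 to 1 is refused whole. A call with a gripper value outside its range is refused whole. The fingers move at their own pace and stop on an object; "newtons" is the grip in N (left out, the last holds). Time passes only in rows, so rows that repeat a pose let the fingers close, or fill a call up. It gives the time, the measured TCP pose, the force, the opening and the grip force at its end, in the units of the state.
- get_state(): the state, without advancing time (a new reading comes with each control period).
- optics.capture(name): name is "scene" or "top"; returns a dict with "img" (384x512x3 uint8, red, green, blue), "intrinsics" (3x3 intrinsics, pixels), "origin" and "attitude" of the camera in the world. Camera axes: x right, y down, z forward; pixel columns grow to the right and rows downward; lengths in m; the calibration is good to about 2 mm. A picture is of the moment at which its call begins. There is no depth.
- order.close_job(): hands the job in; it is judged then, once.
Trained networks look in the newest picture that a camera, given by its name, has taken for a name from the list of things; names that differ only in an ending like _2 or _b are one class to them, and where a whole thing is asked for, a point or a joint stands for the part that bears it (a point fixed in the world has none). Each returns a list of dicts, best first, with "p" (0 to 1); they miss things now and then, are a little off and sometimes report something else, mostly with a low value. They report only what shows in the picture. A call takes as long as a camera call.
- optics.look_for(camera, name): "location" ([x, y, z] in m, in world coordinates, good to about 4 mm: the middle of the surface that is visible of it).
The state is a dict: "time_s": time; "joints": joint angles; "qd": joint speeds; "joint_torque": joint torques, N m; "tcp_pos": TCP position; "eef_rot": TCP orientation; "contact_force": force on the tool from outside, world axes, zero at the start; "moment": the same for the moment, N m; "gripper_width": finger opening in m; "gripper_force": force on a finger pad.
Only numpy, scipy, OpenCV 4.12 (cv2) and the standard library are available. Lean on these libraries where they do the work, as an engineer would, in place of code of your own. Each camera call takes 0.05 s, during which the arm holds its last target. There are 200 camera calls.

## Working session

There is one attempt and no reset: what is moved stays moved. The work goes in short steps, Python scripts to look and compute and a tool call to move; the robot and the scene stay as the last step left them, time stands still between calls to the robot, and variables do not carry over. Pictures are saved under pics/ and viewed, at most 10 in all, crops included, and the job is handed in when it is done.

Besides the shell and the picture viewer there is one more tool, called after "Request:" as a command line: name --argument value ..., lists and objects as JSON in quotes. send_rows: Moves the arm, as the interface text tells. Shift numbers are shares of 150 mm and turn numbers shares of 90 degrees, none past 1 either way. Its arguments: {"type":"object","properties":{"moves":{"type":"array"},"newtons":{"type":"number"}},"required":["moves"]}

```bash
mkdir -p pics; cat > h.py <<'E'
import numpy as np, cv2
from plant import get_state, optics, order
def snap(n,f):
    c=optics.capture(n); cv2.imwrite(f,c['img'][:,:,::-1]); return c
def pix(c,p):
    A=np.array(c['attitude'])
    if A.shape!=(3,3):
        print('att',A)
    q=A.T@(np.array(p)-c['origin']); q=np.array(c['intrinsics'])@q; return q[:2]/q[2]
def ray(c,u,v,z):
    d=np.array(c['attitude'])@np.linalg.inv(c['intrinsics'])@[u,v,1]; o=np.array(c['origin']); return o+d*(z-o[2])/d[2]
E
python3 - <<'E'
from h import *
np.set_printoptions(precision=3,suppress=True)
for n in('scene','top'):
    c=snap(n,f'pics/{n}0.png'); print(n,c['origin'],c['attitude'])
    for k in('rocker_box','rocker_far','square_box','square_key_top','bar_key_top','start_box','start_key_top','pot_a','spray_bottle','clear_tub','dibber'):
        r=optics.look_for(n,k)
        for d in r[:3]:
            print(k,np.round(d['location'],3),round(d['p'],2),np.round(pix(c,d['location'])) if np.array(c['attitude']).shape==(3,3) else '')
s=get_state();print(s)
E
```

```text
scene [1.108 0.372 0.687] [-132.527   -0.112  123.393]
rocker_box [ 0.483 -0.23   0.045] 0.9 
rocker_far [ 0.461 -0.242  0.054] 0.78 
rocker_far [0.393 0.258 0.073] 0.4 
square_box [ 0.623 -0.063  0.045] 0.57 
square_key_top [ 0.608 -0.073  0.056] 0.53 
bar_key_top [0.443 0.085 0.061] 0.67 
start_box [0.552 0.339 0.044] 0.83 
start_key_top [0.541 0.338 0.067] 0.82 
start_key_top [ 0.65  -0.329  0.033] 0.28 
pot_a [0.692 0.103 0.054] 0.72 
pot_a [ 0.47  -0.095  0.058] 0.71 
spray_bottle [0.391 0.259 0.072] 0.9 
spray_bottle [0.446 0.085 0.057] 0.51 
clear_tub [ 0.652 -0.328  0.031] 0.64 
dibber [0.69  0.219 0.016] 0.59 
top [0.341 0.009 0.997] [-167.905    0.277  -87.546]
rocker_box [ 0.46  -0.239  0.043] 0.59 
rocker_box [ 0.463 -0.252  0.063] 0.43 
rocker_box [0.526 0.331 0.043] 0.25 
rocker_far [ 0.46  -0.252  0.056] 0.73 
rocker_far [ 0.591 -0.072  0.046] 0.63 
square_box [ 0.592 -0.076  0.043] 0.76 
square_box [ 0.449 -0.102  0.095] 0.31 
square_key_top [ 0.597 -0.078  0.058] 0.71 
bar_key_top [0.442 0.089 0.059] 0.72 
start_box [0.524 0.33  0.042] 0.81 
start_key_top [0.535 0.33
[... 195 characters left out ...]
54 
spray_bottle [0.368 0.241 0.091] 0.75 
spray_bottle [0.678 0.094 0.099] 0.73 
clear_tub [ 0.663 -0.319  0.023] 0.56 
clear_tub [0.534 0.331 0.068] 0.54 
dibber [0.694 0.211 0.021] 0.76 
dibber [ 0.452 -0.107  0.093] 0.16 
{'time_s': 1.2, 'joints': array([ 91.394,  20.547,   0.683,  -0.001, -70.135, -16.507]), 'qd': array([-0.027, -0.098,  0.039, -0.175, -0.039,  0.023]), 'joint_torque': array([  0.001, -58.239,  29.33 ,   7.002,   0.012,  -0.   ]), 'tcp_pos': array([0.176, 0.652, 0.227]), 'eef_rot': array([-180.   ,    0.001,  -15.113]), 'contact_force': array([ 0.891,  0.117, -1.125]), 'moment': array([-0.006, -0.004, -0.02 ]), 'gripper_force': 0.0, 'gripper_width': 0.08785231216470923}
```

View pics/top0.png

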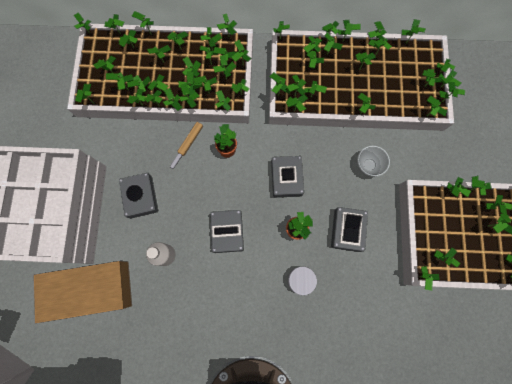

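View pics/scene0.png

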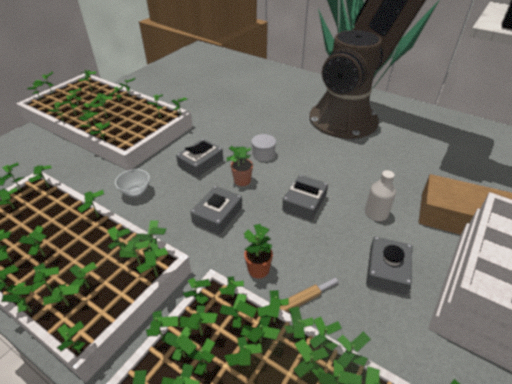

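The top view shows the rocker at about (351,229), the square key at (288,175), the bar at (227,231) and the round button at (134,193). There is a pot at (300,228), the bottle at (160,254) and a rack at the left. The scene view agrees with this. Next I'll refine the positions with enlarged crops.

```bash
cat >> h.py <<'E'
from scipy.spatial.transform import Rotation as Ro
def cap(n):
    c=optics.capture(n); c['attitude']=Ro.from_euler('xyz',c['attitude'],degrees=True).as_matrix(); return c
def tri(a,ua,b,ub):
    M=[];r=[]
    for c,u in((a,ua),(b,ub)):
        P=np.array(c['intrinsics'])@c['attitude'].T; o=np.array(c['origin'])
        for i in(0,1):
            w=P[i]-u[i]*P[2]; w/=np.linalg.norm(w); M.append(w); r.append(w@o)
    return np.linalg.lstsq(np.array(M),np.array(r),rcond=None)[0]
E
python3 - <<'E'
from h import *
import pickle
t=cap('top');s=cap('scene');pickle.dump((t,s),open('c.pkl','wb'))
print(t['intrinsics'],s['intrinsics'])
P={'rock':(.46,-.25,.055),'sq':(.597,-.078,.058),'start':(.535,.334,.067)}
rows=[]
for n,c,w in(('top',t,26),('scene',s,32)):
    r=[]
    for k,p in P.items():
        u,v=np.round(pix(c,p)).astype(int); x0,y0=u-w,v-w; print(n,k,x0,y0,2*w)
        r.append(cv2.resize(c['img'][y0:y0+2*w,x0:x0+2*w],(264,264),interpolation=cv2.INTER_CUBIC))
    rows.append(np.hstack(r))
cv2.imwrite('pics/m.png',np.vstack(rows)[:,:,::-1])
E
```

```text
[[355.99560404   0.         251.34351311]
 [  0.         355.99560404 193.59775659]
 [  0.           0.           1.        ]] [[378.26787848   0.         256.68341486]
 [  0.         378.26787848 194.43096019]
 [  0.           0.           1.        ]]
top rock 327 202 52
top sq 263 149 52
top start 109 165 52
scene rock 167 116 64
scene sq 185 166 64
scene start 360 220 64
```

View pics/m.png

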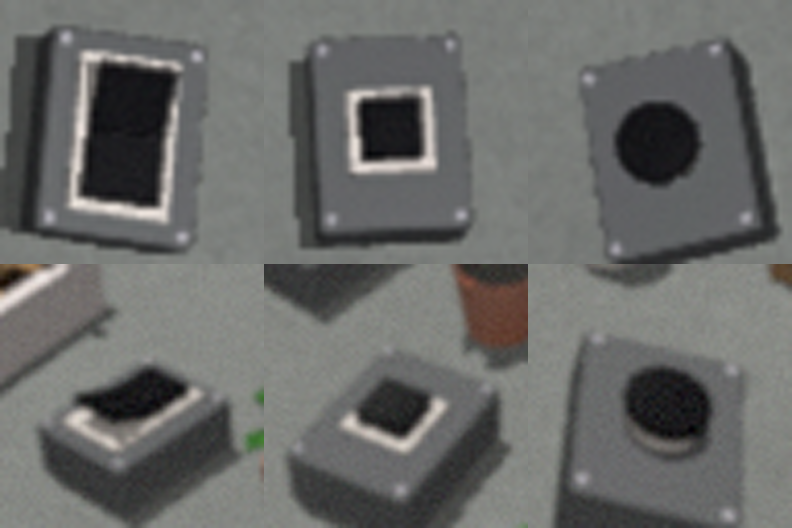

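```bash
python3 - <<'E'
from h import *
import pickle
np.set_printoptions(precision=4,suppress=True)
t,s=pickle.load(open('c.pkl','rb'))
T={'r':(327,202),'q':(263,149),'s':(109,165)};S={'r':(167,116),'q':(185,166),'s':(360,220)}
a=lambda k,x,y:np.array(T[k])+(np.array([x,y])+.5)*52/264-.5
b=lambda k,x,y:np.array(S[k])+(np.array([x,y])+.5)*64/264-.5
# order: far-left, far-right, near-left, near-right in top view
for k,pp in {'r':[(66,38),(197,56),(49,217),(181,237)],'q':[(58,48),(186,44),(66,219),(197,215)],'s':[(60,79),(187,48),(88,249),(218,217)]}.items():
    p=np.array([ray(t,*a(k,*q),.045) for q in pp]); d=p[0]+p[1]-p[2]-p[3]; e=p[0]+p[2]-p[1]-p[3]
    print(k,p.mean(0),np.degrees(np.arctan2(d[1],d[0])),np.degrees(np.arctan2(-e[0],e[1])),np.linalg.norm(d)/2,np.linalg.norm(e)/2)
print('key q',tri(t,a('q',127,129),s,b('q',132,144)),ray(t,*a('q',127,129),.06))
print('key s',tri(t,a('s',129,143),s,b('s',140,139)),ray(t,*a('s',129,143),.067))
print('rock wing edge',ray(t,*a('r',136,68),.07),'pivot',ray(t,*a('r',129,134),.056),'near edge',ray(t,*a('r',119,206),.056))
# scene screws of q: near(x+) ones vs top
for n,qa,qb in (('q',(58,48),(136,226)),('q',(186,44),(34,185)),('q',(66,219),(222,124)),('q',(197,215),(124,86)),('s',(60,79),(200,251)),('s',(187,48),(53,215)),('s',(88,249),(204,107)),('s',(218,217),(70,74))):
    print(n,tri(t,a(n,*qa),s,b(n,*qb)))
# rack: top edge corner and bottom edge
print('rack0',ray(t,103,158,0),ray(t,92,265,0),'wood z0',ray(t,125,262,0))
E
```

```text
r [ 0.4608 -0.2481  0.045 ] -6.073180338535297 -5.884785517061138 0.09609770581869341 0.06937509306228416
q [ 0.6035 -0.0756  0.045 ] 4.30772732840754 4.20982045722177 0.09647282132557283 0.07061446284572237
s [0.5315 0.3385 0.045 ] 15.870233889065867 16.682975938407687 0.09621081628930518 0.07044586965269556
key q [ 0.6024 -0.0755  0.0533] [ 0.6002 -0.0744  0.06  ]
key s [0.5307 0.3376 0.0606] [0.5292 0.336  0.067 ]
rock wing edge [ 0.4932 -0.2485  0.07  ] pivot [ 0.4606 -0.2481  0.056 ] near edge [ 0.423  -0.2423  0.056 ]
q [ 0.6488 -0.0372  0.0463]
q [ 0.6545 -0.1076  0.0448]
q [ 0.553  -0.0449  0.0468]
q [ 0.5583 -0.1155  0.0469]
s [0.5679 0.3842 0.0451]
s [0.5879 0.3167 0.0461]
s [0.4755 0.3584 0.0443]
s [0.4952 0.2906 0.0466]
rack0 [0.643  0.4623 0.    ] [0.3352 0.4525 0.    ] wood z0 [0.3472 0.3625 0.    ]
```

Request:
send_rows --moves '[{"slide": [0.23,0.15,0],"turn": -0.05,"gripper": 0},{"slide": [0.45,0.29,0],"turn": -0.101,"gripper": 0},{"slide": [0.68,0.43,0],"turn": -0.101,"gripper": 0},{"slide": [0.9,0.57,0],"turn": -0.101,"gripper": 0},{"slide": [0.9,0.57,0],"turn": -0.101,"gripper": 0}]' --newtons 20

```text
time_s: 1.72
tcp_pos: [0.2871, 0.5294, 0.2272]
eef_rot: [180.0, -0.0, -6.2]
contact_force: [-0.1, 0.9, 0.6]
gripper_width: 0.0595
gripper_force: 0.0
```

Request:
send_rows --moves '[{"slide": [0.19,0.2,0],"turn": 0,"gripper": 0},{"slide": [0.38,0.4,0],"turn": 0,"gripper": 0},{"slide": [0.57,0.6,0],"turn": 0,"gripper": 0},{"slide": [0.75,0.8,0],"turn": 0,"gripper": 0},{"slide": [0.93,1.0,0],"turn": 0,"gripper": 0}]'

```text
time_s: 2.13
tcp_pos: [0.4078, 0.3685, 0.2269]
eef_rot: [-180.0, -0.0, -6.0]
contact_force: [0.3, 0.6, -0.4]
gripper_width: 0.0265
gripper_force: 0.0
```

Request:
send_rows --moves '[{"slide": [0.19,0.2,0],"turn": 0,"gripper": 0},{"slide": [0.38,0.4,0],"turn": 0,"gripper": 0},{"slide": [0.57,0.6,0],"turn": 0,"gripper": 0},{"slide": [0.75,0.8,0],"turn": 0,"gripper": 0},{"slide": [0.93,1.0,0],"turn": 0,"gripper": 0}]'

```text
time_s: 2.55
tcp_pos: [0.531, 0.2046, 0.227]
eef_rot: [-180.0, -0.0, -6.0]
contact_force: [-0.3, 1.1, -0.5]
gripper_width: 0.0008
gripper_force: 0.0
```

Request:
send_rows --moves '[{"slide": [0,0.25,0],"turn": 0,"gripper": 0},{"slide": [0,0.5,0],"turn": 0,"gripper": 0},{"slide": [0,0.75,0],"turn": 0,"gripper": 0},{"slide": [0,1.0,0],"turn": 0,"gripper": 0},{"slide": [0,1.0,0],"turn": 0,"gripper": 0}]'

```text
time_s: 2.97
tcp_pos: [0.5129, 0.0524, 0.2269]
eef_rot: [180.0, 0.0, -6.2]
contact_force: [-0.6, 1.6, -0.7]
gripper_width: 0.0004
gripper_force: 0.0
```

Request:
send_rows --moves '[{"slide": [0,0.25,0],"turn": 0,"gripper": 0},{"slide": [0,0.5,0],"turn": 0,"gripper": 0},{"slide": [0,0.75,0],"turn": 0,"gripper": 0},{"slide": [0,1.0,0],"turn": 0,"gripper": 0},{"slide": [0,1.0,0],"turn": 0,"gripper": 0}]'

```text
time_s: 3.38
tcp_pos: [0.4974, -0.0965, 0.2267]
eef_rot: [180.0, 0.0, -6.2]
contact_force: [1.8, 0.7, -0.3]
gripper_width: 0.0006
gripper_force: 0.0
```

Request:
send_rows --moves '[{"slide": [0,0.25,0],"turn": 0,"gripper": 0},{"slide": [0,0.5,0],"turn": 0,"gripper": 0},{"slide": [0,0.75,0],"turn": 0,"gripper": 0},{"slide": [0,1.0,0],"turn": 0,"gripper": 0},{"slide": [0,1.0,0],"turn": 0,"gripper": 0}]'

```text
time_s: 3.8
tcp_pos: [0.4819, -0.2459, 0.2264]
eef_rot: [179.9, 0.0, -6.2]
contact_force: [1.2, 1.0, 0.3]
gripper_width: 0.0003
gripper_force: 0.0
```

Request:
send_rows --moves '[{"slide": [0.027,0.03,0.2],"turn": 0,"gripper": 0},{"slide": [0.027,0.03,0.42],"turn": 0,"gripper": 0},{"slide": [0.027,0.03,0.65],"turn": 0,"gripper": 0},{"slide": [0.027,0.03,0.88],"turn": 0,"gripper": 0},{"slide": [0.027,0.03,0.88],"turn": 0,"gripper": 0}]'

```text
time_s: 4.22
tcp_pos: [0.4821, -0.2451, 0.0886]
eef_rot: [-179.9, 0.6, -6.1]
contact_force: [-1.7, 1.0, -0.9]
gripper_width: 0.0007
gripper_force: 0.0
```

```bash
python3 - <<'E'
from h import *
s=get_state();print(s['tcp_pos'],s['contact_force'])
c=cap('scene');u,v=np.round(pix(c,(.48,-.25,.07))).astype(int);print(u,v,pix(c,s['tcp_pos']),pix(c,(.4855,-.2507,.066)))
cv2.imwrite('pics/r1.png',cv2.resize(c['img'][v-60:v+40,u-60:u+60],(720,600),interpolation=cv2.INTER_CUBIC)[:,:,::-1])
E
```

```text
[ 0.48208723 -0.24508969  0.08856752] [-1.70036716  0.96318191 -0.93159905]
194 147 [193.97593933 142.6892021 ] [192.52327589 149.35002292]
```

View pics/r1.png

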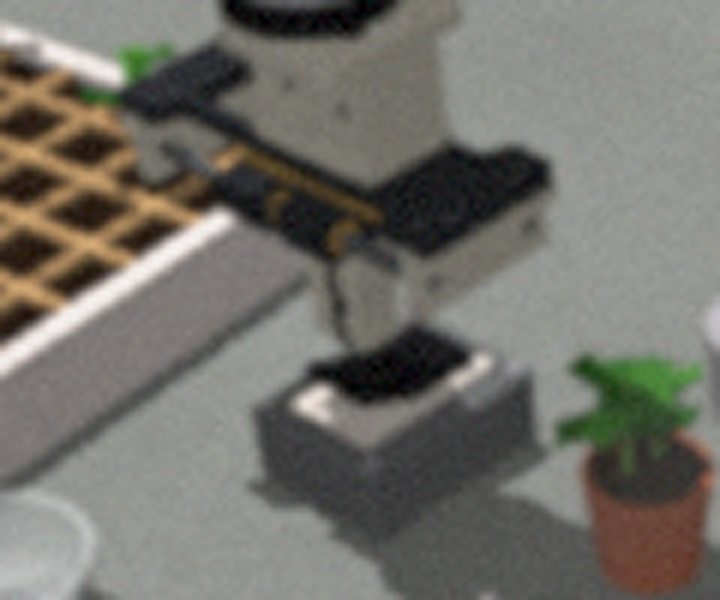

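The picture shows the shut fingertips just above the rocker box at the raised wing (crop about (370,340)), with the body clear of the pot and tray.

Request:
send_rows --moves '[{"slide": [0.01,0.02,0.03],"turn": 0,"gripper": 0},{"slide": [0.01,0.02,0.06],"turn": 0,"gripper": 0},{"slide": [0.01,0.02,0.09],"turn": 0,"gripper": 0},{"slide": [0.01,0.02,0.12],"turn": 0,"gripper": 0},{"slide": [0.01,0.02,0.12],"turn": 0,"gripper": 0}]'

```text
time_s: 4.68
tcp_pos: [0.4875, -0.2492, 0.0766]
eef_rot: [-180.0, -0.0, -6.0]
contact_force: [-0.8, 1.0, -0.4]
gripper_width: 0.0004
gripper_force: 0.0
```

Request:
send_rows --moves '[{"slide": [-0.01,0.01,0.03],"turn": 0,"gripper": 0},{"slide": [-0.01,0.01,0.06],"turn": 0,"gripper": 0},{"slide": [-0.01,0.01,0.09],"turn": 0,"gripper": 0},{"slide": [-0.01,0.01,0.12],"turn": 0,"gripper": 0},{"slide": [-0.01,0.01,0.12],"turn": 0,"gripper": 0}]'

```text
time_s: 5.1
tcp_pos: [0.4866, -0.2507, 0.0583]
eef_rot: [180.0, -0.1, -6.0]
contact_force: [1.8, -0.4, 2.4]
gripper_width: 0.0005
gripper_force: 1.2
```

Request:
send_rows --moves '[{"slide": [0,0,0.007],"turn": 0,"gripper": 0},{"slide": [0,0,0.014],"turn": 0,"gripper": 0},{"slide": [0,0,0.02],"turn": 0,"gripper": 0},{"slide": [0,0,0.02],"turn": 0,"gripper": 0},{"slide": [0,0,0.02],"turn": 0,"gripper": 0}]'

```text
time_s: 5.52
tcp_pos: [0.4863, -0.2507, 0.0561]
eef_rot: [180.0, -0.0, -6.0]
contact_force: [2.1, 0.7, 6.3]
gripper_width: 0.0005
gripper_force: 3.7
```

Request:
send_rows --moves '[{"slide": [0,0,0.005],"turn": 0,"gripper": 0},{"slide": [0,0,0.01],"turn": 0,"gripper": 0},{"slide": [0,0,0.014],"turn": 0,"gripper": 0},{"slide": [0,0,0.014],"turn": 0,"gripper": 0},{"slide": [0,0,0.014],"turn": 0,"gripper": 0}]'

```text
time_s: 5.93
tcp_pos: [0.4864, -0.2508, 0.0557]
eef_rot: [180.0, -0.1, -6.0]
contact_force: [-3.4, 3.5, 24.7]
gripper_width: 0.0007
gripper_force: 12.2
```

Request:
send_rows --moves '[{"slide": [0,0,-0.15],"turn": 0,"gripper": 0},{"slide": [0,0,-0.35],"turn": 0,"gripper": 0},{"slide": [0,0,-0.6],"turn": 0,"gripper": 0},{"slide": [0,0,-0.8],"turn": 0,"gripper": 0},{"slide": [0,0,-0.8],"turn": 0,"gripper": 0}]'

```text
time_s: 6.35
tcp_pos: [0.4876, -0.2514, 0.1792]
eef_rot: [179.9, -0.4, -6.0]
contact_force: [0.5, -0.1, -0.0]
gripper_width: 0.0002
gripper_force: 0.0
```

Request:
send_rows --moves '[{"slide": [0.16,-0.22,0],"turn": 0,"gripper": 0},{"slide": [0.32,-0.45,0],"turn": 0,"gripper": 0},{"slide": [0.48,-0.68,0],"turn": -0.05,"gripper": 0},{"slide": [0.645,-0.9,0],"turn": -0.114,"gripper": 0},{"slide": [0.645,-0.98,0],"turn": -0.114,"gripper": 0}]'

```text
time_s: 6.77
tcp_pos: [0.5999, -0.1114, 0.1719]
eef_rot: [-180.0, 0.1, 4.7]
contact_force: [0.3, -0.5, 1.4]
gripper_width: 0.0004
gripper_force: 0.0
```

```bash
python3 - <<'E'
from h import *
c=cap('scene');u,v=np.round(pix(c,(.48,-.25,.06))).astype(int)
t=cap('top');a,b=np.round(pix(t,(.47,-.25,.05))).astype(int)
f=lambda c,u,v:cv2.resize(c['img'][v-32:v+32,u-32:u+32],(400,400),interpolation=cv2.INTER_CUBIC)
cv2.imwrite('pics/r2.png',np.hstack([f(c,u,v),f(t,a,b)])[:,:,::-1])
print(get_state()['tcp_pos'])
E
```

```text
[ 0.59696022 -0.1122916   0.17166854]
```

View pics/r2.png

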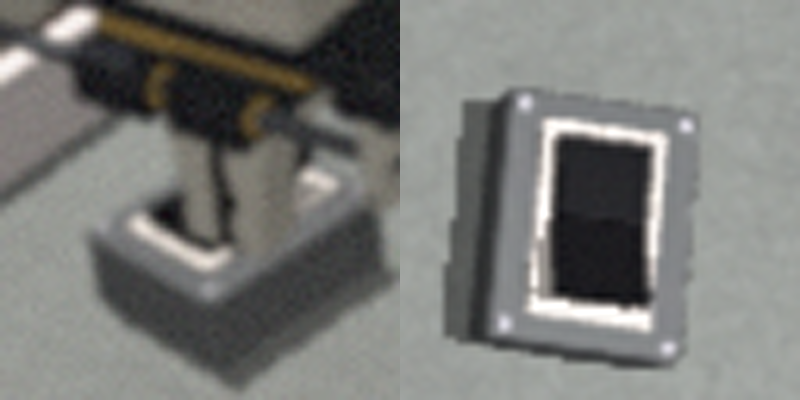

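The rocker box has not moved, and its far wing is now down: in the top crop the near wing at (600,270) overlaps the rim. Next is the square key.

Request:
send_rows --moves '[{"slide": [0.05,-0.25,0],"turn": 0,"gripper": 0},{"slide": [0.05,-0.25,0.2],"turn": 0,"gripper": 0},{"slide": [0.05,-0.25,0.4],"turn": 0,"gripper": 0},{"slide": [0.05,-0.25,0.6],"turn": 0,"gripper": 0},{"slide": [0.05,-0.25,0.6],"turn": 0,"gripper": 0}]'

```text
time_s: 7.28
tcp_pos: [0.5965, -0.0775, 0.0771]
eef_rot: [-180.0, 0.7, 4.1]
contact_force: [-1.1, -0.2, -1.6]
gripper_width: 0.0004
gripper_force: 0.0
```

Request:
send_rows --moves '[{"slide": [0,0,0.01],"turn": 0,"gripper": 0},{"slide": [0,0,0.01],"turn": 0,"gripper": 0},{"slide": [0,0,0.02],"turn": 0,"gripper": 0},{"slide": [0,0,0.02],"turn": 0,"gripper": 0},{"slide": [0,0,0.02],"turn": 0,"gripper": 0}]'

```text
time_s: 7.7
tcp_pos: [0.6029, -0.0767, 0.0819]
eef_rot: [-180.0, -0.1, 4.2]
contact_force: [-0.6, 0.2, 0.6]
gripper_width: 0.0005
gripper_force: 0.0
```

Request:
send_rows --moves '[{"slide": [-0.005,-0.01,0.05],"turn": 0,"gripper": 0},{"slide": [-0.005,-0.01,0.1],"turn": 0,"gripper": 0},{"slide": [-0.005,-0.01,0.13],"turn": 0,"gripper": 0},{"slide": [-0.005,-0.01,0.16],"turn": 0,"gripper": 0},{"slide": [-0.005,-0.01,0.18],"turn": 0,"gripper": 0}]'

```text
time_s: 8.12
tcp_pos: [0.6008, -0.0752, 0.0527]
eef_rot: [180.0, 0.1, 4.2]
contact_force: [-3.0, 1.3, 4.2]
gripper_width: 0.0004
gripper_force: 2.0
```

Request:
send_rows --moves '[{"slide": [0,0,0.01],"turn": 0,"gripper": 0},{"slide": [0,0,0.02],"turn": 0,"gripper": 0},{"slide": [0,0,0.025],"turn": 0,"gripper": 0},{"slide": [0,0,0.025],"turn": 0,"gripper": 0},{"slide": [0,0,0.025],"turn": 0,"gripper": 0}]'

```text
time_s: 8.53
tcp_pos: [0.601, -0.0752, 0.0521]
eef_rot: [180.0, 0.0, 4.3]
contact_force: [-11.2, 3.2, 24.4]
gripper_width: 0.0007
gripper_force: 12.3
```

Request:
send_rows --moves '[{"slide": [0,0,-0.12],"turn": 0,"gripper": 0},{"slide": [0,0,-0.3],"turn": 0,"gripper": 0},{"slide": [0,0,-0.55],"turn": 0,"gripper": 0},{"slide": [0,0,-0.8],"turn": 0,"gripper": 0},{"slide": [0,0,-0.8],"turn": 0,"gripper": 0}]'

```text
time_s: 8.95
tcp_pos: [0.6057, -0.0754, 0.1777]
eef_rot: [179.9, -0.7, 4.3]
contact_force: [0.6, -1.4, 0.2]
gripper_width: 0.0004
gripper_force: 0.0
```

Request:
send_rows --moves '[{"slide": [-0.02,-0.2,0],"turn": 0,"gripper": 0},{"slide": [-0.04,-0.4,0],"turn": 0,"gripper": 0},{"slide": [-0.06,-0.6,0],"turn": 0,"gripper": 0},{"slide": [-0.08,-0.8,0],"turn": 0,"gripper": 0},{"slide": [-0.09,-0.92,0],"turn": 0,"gripper": 0}]'

```text
time_s: 9.37
tcp_pos: [0.5774, 0.0636, 0.1694]
eef_rot: [-180.0, -0.0, 4.3]
contact_force: [0.6, -1.1, 0.0]
gripper_width: 0.0004
gripper_force: 0.0
```

```bash
python3 - <<'E'
from h import *
c=cap('scene');u,v=np.round(pix(c,(.602,-.075,.055))).astype(int)
t=cap('top');a,b=np.round(pix(t,(.602,-.075,.05))).astype(int)
f=lambda c,u,v:cv2.resize(c['img'][v-32:v+32,u-32:u+32],(400,400),interpolation=cv2.INTER_CUBIC)
cv2.imwrite('pics/q2.png',np.hstack([f(c,u,v),f(t,a,b)])[:,:,::-1])
print(get_state()['tcp_pos'])
E
```

```text
[0.57758906 0.06394721 0.16942644]
```

View pics/q2.png

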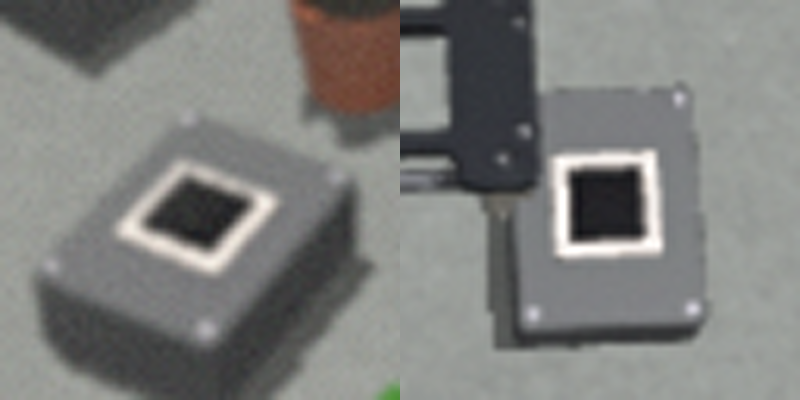

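The square key at (200,215) in the scene crop is down, with the full rim visible, and the box is unmoved. Next is the start button.

Request:
send_rows --moves '[{"slide": [-0.02,-0.2,0],"turn": 0,"gripper": 0},{"slide": [-0.04,-0.4,0],"turn": 0,"gripper": 0},{"slide": [-0.06,-0.6,0],"turn": 0,"gripper": 0},{"slide": [-0.08,-0.8,0],"turn": 0,"gripper": 0},{"slide": [-0.09,-0.92,0],"turn": 0,"gripper": 0}]'

```text
time_s: 9.88
tcp_pos: [0.5539, 0.1999, 0.1694]
eef_rot: [-180.0, -0.0, 4.3]
contact_force: [-0.2, 0.2, 0.0]
gripper_width: 0.0006
gripper_force: 0.0
```

Request:
send_rows --moves '[{"slide": [-0.02,-0.2,0],"turn": 0,"gripper": 0},{"slide": [-0.04,-0.4,0],"turn": 0,"gripper": 0},{"slide": [-0.06,-0.65,0],"turn": 0,"gripper": 0},{"slide": [-0.09,-0.92,0],"turn": 0,"gripper": 0},{"slide": [-0.09,-0.92,0.1],"turn": 0,"gripper": 0}]'

```text
time_s: 10.3
tcp_pos: [0.5317, 0.3411, 0.1568]
eef_rot: [-179.8, -0.3, 4.5]
contact_force: [2.0, -0.2, 1.2]
gripper_width: 0.0008
gripper_force: 0.0
```

Request:
send_rows --moves '[{"slide": [0,0,0.15],"turn": 0,"gripper": 0},{"slide": [0,0,0.3],"turn": 0,"gripper": 0},{"slide": [0,0,0.43],"turn": 0,"gripper": 0},{"slide": [0,0,0.43],"turn": 0,"gripper": 0},{"slide": [0,0,0.43],"turn": 0,"gripper": 0}]'

```text
time_s: 10.72
tcp_pos: [0.5303, 0.3338, 0.0892]
eef_rot: [179.9, 0.1, 4.2]
contact_force: [0.1, 0.2, 0.9]
gripper_width: 0.0005
gripper_force: 0.0
```

Request:
send_rows --moves '[{"slide": [0,-0.02,0.09],"turn": 0,"gripper": 0},{"slide": [0,-0.02,0.16],"turn": 0,"gripper": 0},{"slide": [0,-0.02,0.22],"turn": 0,"gripper": 0},{"slide": [0,-0.02,0.22],"turn": 0,"gripper": 0},{"slide": [0,-0.02,0.22],"turn": 0,"gripper": 0}]'

```text
time_s: 11.13
tcp_pos: [0.5315, 0.3386, 0.0593]
eef_rot: [-179.9, -0.2, 4.3]
contact_force: [-1.2, -0.2, 9.0]
gripper_width: 0.0003
gripper_force: 4.5
```

Request:
send_rows --moves '[{"slide": [0,0,0.01],"turn": 0,"gripper": 0},{"slide": [0,0,0.012],"turn": 0,"gripper": 0},{"slide": [0,0,0.012],"turn": 0,"gripper": 0},{"slide": [0,0,0.012],"turn": 0,"gripper": 0},{"slide": [0,0,-0.2],"turn": 0,"gripper": 0}]'

```text
time_s: 11.55
tcp_pos: [0.5285, 0.336, 0.0843]
eef_rot: [179.8, 0.3, 4.2]
contact_force: [-0.5, -0.2, -0.5]
gripper_width: 0.0004
gripper_force: 0.0
```

Request:
send_rows --moves '[{"slide": [0,0,-0.2],"turn": 0,"gripper": 0},{"slide": [0,0,-0.4],"turn": 0,"gripper": 0},{"slide": [0,0,-0.6],"turn": 0,"gripper": 0},{"slide": [0,0,-0.7],"turn": 0,"gripper": 0},{"slide": [0,0,-0.7],"turn": 0,"gripper": 0}]'

```text
time_s: 11.97
tcp_pos: [0.5321, 0.3389, 0.1975]
eef_rot: [-179.7, -0.4, 4.3]
contact_force: [-0.9, -0.2, -0.0]
gripper_width: 0.0005
gripper_force: 0.0
```

Request:
send_rows --moves '[{"slide": [0,0.25,0],"turn": 0,"gripper": 0},{"slide": [0,0.5,0],"turn": 0,"gripper": 0},{"slide": [0,0.75,0],"turn": 0,"gripper": 0},{"slide": [0,0.9,0],"turn": 0,"gripper": 0},{"slide": [0,0.9,0],"turn": 0,"gripper": 0}]'

```text
time_s: 12.38
tcp_pos: [0.5397, 0.1989, 0.1923]
eef_rot: [180.0, 0.0, 4.1]
contact_force: [0.5, 0.6, -0.7]
gripper_width: 0.0006
gripper_force: 0.0
```

```bash
python3 - <<'E'
from h import *
print(get_state()['tcp_pos'])
snap('scene','pics/f.png'); 
for k in('start_key_top','square_key_top','rocker_box','bar_key_top'): print(k,[(np.round(d['location'],3),round(d['p'],2)) for d in optics.look_for('scene',k)[:1]])
E
```

```text
[0.53968486 0.19892214 0.19226256]
start_key_top [(array([0.541, 0.34 , 0.066]), 0.59)]
square_key_top [(array([ 0.605, -0.074,  0.053]), 0.64)]
rocker_box [(array([ 0.48 , -0.229,  0.046]), 0.72)]
bar_key_top [(array([0.553, 0.34 , 0.047]), 0.65)]
```

View pics/f.png

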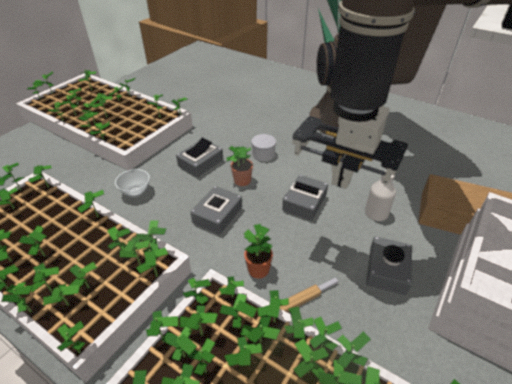

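The picture shows the rocker on at (200,152), the square key down at (216,205) and the start button up again at (392,255). The bar key at (307,190) is untouched, nothing has been displaced, and the arm is clear.

```bash
python3 -c "
from plant import order;print(order.close_job())"
```

```text
the job is handed in; nothing more can be done
None
```

The job is handed in with no verdict returned: rocker pushed on, square key pressed and staying down, start button held down for about half a second and back up, stop key untouched, and nothing visibly shifted.

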